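Feed a vial round the bend to the filling stop

ROBOT

A 7-joint arm with a two-finger parallel gripper is mounted at the origin on a cart in front of the work surface, level with it; the furniture and walls round the work are solid. World frame = base frame: x ahead of the robot, y to its left, z up, the work surface at z = 0. Lengths are in m, angles in rad, forces in N, time in s.
With the tool pointing down it reaches from about 0.425 to 0.875 m from the base axis. Payload 4.7 kg.
Tool frame: the origin (TCP) lies midway between the tips of the shut fingers; the grasp point (between the pads) lies 19 mm behind it (ctrl.grip_point_offset is the distance from the TCP to the grasp point, in m); z points along the fingers, y is the line along which they close (so a half turn about z gives the same grasp; the last joint's range is limited). The gripper opens to 87 mm and grips with 3 to 60 N. Pads are 19 mm wide; open, the fingers measure 117 mm over their backs; the gripper's body (75 mm by 190 mm) begins 51 mm behind the grasp point.
Start: joints at [0.014, 0.321, -0.07, 1.45, 0.023, 1.371, -0.057], TCP at [0.65, -0, 0.183] pointing down, gripper open.
Joint ranges: [-2.86, 2.86], [-0.3, 2.09], [-1.38, 1.24], [0.06, 2.45], [-1.56, 4.7], [0.09, 2.05], [-2.69, 2.69]. Speed limits (rad/s): [2.57, 2.57, 3.14, 3.14, 3.14, 3.14, 3.14].

INTERFACE

Orientations are given as a rotation vector (axis times angle).
In Python, from bench import ctrl gives the robot as it stands.
- The arm moves only by the tool move_arm, never from a script. Its argument "increments" is text: rows parted by semicolons, each of 7 numbers parted by spaces: the shift along the world's x, y, z in mm, then the turn, a rotation vector about the world's x, y, z in degrees, then the closure in counts, from 0 (fully open) to 255 (shut). A call has exactly 8 rows; each row shifts and turns the commanded pose from where the row before left it; what a row does not reach is not made up. A row lasts 1/12 s, in which the tool goes at most 41.7 mm and 7.16 degrees, less where a joint would pass 70% of its speed; a pose out of reach is approached as far as the arm can. A call with a gripper value outside its range is refused whole. The fingers move at their own pace and stop on an object; "grip_force" is the grip in N (left out, the last holds). Time passes only in rows, so rows that do not move let the fingers close, or fill a call up. It gives the time, the measured TCP pose, the force, the opening and the grip force at its end, in the units of the state.
- ctrl.get_state(): the state, without advancing time (a new reading comes with each control period).
- ctrl.get_image(name): name is "scene" or "side" or "wrist"; returns a dict with "frame" (420x560x3 uint8, red, green, blue), "depth" (420x560 float32, m along the optical axis (not along the pixel's ray), 0 where there is no reading), "fx", "fy", "cx", "cy" (pixels), "position" and "orientation" of the camera in the world. Camera axes: x right, y down, z forward; pixel columns grow to the right and rows downward; lengths in m; the calibration is good to about 2 mm. A picture is of the moment at which its call begins.
- ctrl.close_job(): hands the job in; it is judged then, once.
Trained networks look in a picture, given as the dict that the camera call returned (one of the last four; its "shot" number tells which), for a name from the list of things; names that differ only in an ending like _2 or _b are one class to them, and where a whole thing is asked for, a point or a joint stands for the part that bears it (a point fixed in the world has none). Each returns a list of dicts, best first, with "score" (0 to 1); they miss things now and then, are a little off and sometimes report something else, mostly with a low value. They report only what shows in the picture. A call takes as long as a camera call. They do not tell look-alikes from the thing itself.
- ctrl.find_in(target, picture): "centre" ([x, y, z] in m, in world coordinates, good to about 4 mm: the middle of the surface that is visible of it).
- ctrl.silhouettes(target, picture): "region" (420x560 bool, what is visible of it).
The state is a dict: "time": time; "joint_positions": joint angles; "qd": joint speeds; "joint_torque": joint torques, N m; "position": TCP position; "tool_rot": TCP orientation; "ft_force": force on the tool from outside, world axes, zero at the start; "torque": the same for the moment, N m; "grip_width": opening from 0.0 (shut) to 1.0 (fully open); "grip_force": force on a finger pad.
Only numpy, scipy, OpenCV 4.12 (cv2) and the standard library are available. Lean on these libraries where they do the work, as an engineer would, in place of code of your own. Each camera call takes 0.05 s, during which the arm holds its last target. There are 200 camera calls.

TASK

Stand the empty mixing vial upright in the round socket of the carrier, then push the carrier along its guide channel, round the bend, and press it gently but definitely against the end stop for about a second before you let go. It must stay down in the channel the whole way and finish touching the stop; feel your way, do not force it against the rails, and do not shove the end stop out of its setting. Leave the cups and the jar where they stand.

Things in the scene. Friction and masses are not known exactly. Their poses are not given: they have to be found in the camera images.
- vial: empty straight-sided blue plastic mixing vial, open at the top: outer diameter 33 mm, 40 mm tall, 30 g, standing upright on the table to the robot's left of the track. Origin: centre of its underside, z up its axis. Grasp it across its wall from above. (The two mixing cups near it are wider, 41 mm, only 28 mm tall, and taper downward.)
- track: fixed L-shaped plywood board, 8 mm thick, with a guide channel between two aluminium rails. Origin: centre of the bend's arc, at table height, off the board; z up. Channel floor z = 8 mm, 27 mm wide between rails; rails 5 mm thick, tops at z = 20 mm. Centre line (mm): x = -90 from y = 120 (open entry end) to y = 0; quarter circle, radius 90, round the origin; y = -90 from x = 0 to x = 130.
- bend_start (a point): point on the channel floor's centre line where the entry straight ends and the bend begins: (-90, 0, 8) mm in the track's frame; the carrier comes here heading along the track's -y. Axes as the track's.
- bend_end (a point): point on the channel floor's centre line where the bend ends and the exit straight begins: (0, -90, 8) mm in the track's frame; from here the channel heads along the track's +x to the end stop. Axes as the track's.
- carrier: loose aluminium carrier, 0.4 kg, starting in the entry straight, +x along the channel towards the bend. Origin: on the channel floor under the socket axis; z up. Two round runners, 24 mm diameter, under the socket and the post, have 1.5 mm play to each rail and steer it round. Deck: top z = 22 mm, from x = -60 to the nose at x = +22 mm, 44 mm wide at most. Sliding it takes roughly 1 N, up to 2 N in the bend.
- socket (a point): middle of the carrier's round socket, on the deck, where the vial's underside comes to rest: carrier (0, 0, 22) mm. Round it stands a ring of inner diameter 39 mm, outer diameter 44 mm, 10 mm high above this point.
- push_post (a point): centre of the top of the carrier's upright steel push post: carrier (-44, 0, 50) mm. Round, 14 mm diameter, 28 mm tall above the deck, behind the socket; the deck ends 16 mm behind its axis.
- end_stop: dark steel stop block with a brass thumb screw, clamped across the exit straight; its setting varies. Origin: on the face that the carrier's nose meets, at channel floor height; +x along the exit straight, away from the carrier. Face 60 mm wide, 14 to 40 mm above the floor; screw to 55 mm. Held by friction: slips if pressed with about 7.5 N or more. With the carrier home, its origin is 22 mm before this face.
- cup_a: small tapered mixing cup, 41 mm across the rim, 28 mm tall, loose on the table beyond the vial; origin: centre of the underside. Leave it alone.
- cup_b: second such cup, nearer the robot than the vial. Leave it alone.
- jar: closed pigment jar, 40 mm diameter, 36 mm tall, standing loose on the table inside the bend of the track; origin: centre of the underside. Leave it alone.
There are look-alikes about, which are no part of the job. Several things have the shape of the carrier; the one meant has the colours described above.

How it is judged:
By the outcome, as a careful person would: the job done as asked, in the order asked, and still so for the second after the job is handed in, with the robot touching nothing.
It also fails if it takes over 72 s, if anything falls off the work surface, if the arm or the gripper's body presses on something with over 40 N, if the wrist force passes 120 N, or if a joint passes its speed limit or range.

## Working session

There is one attempt and no reset: what is moved stays moved. The work goes in short steps, Python scripts to look and compute and a tool call to move; the robot and the scene stay as the last step left them, time stands still between calls to the robot, and variables do not carry over. Pictures are saved under pics/ and viewed, at most 10 in all, crops included, and the job is handed in when it is done.

Besides the shell and the picture viewer there is one more tool, called after ">>>" as a command line: name --argument value ..., lists and objects as JSON in quotes. move_arm: Moves the arm, as the interface text tells. Its arguments: {"type":"object","properties":{"increments":{"type":"string"},"grip_force":{"type":"number"}},"required":["increments"]}

```bash
mkdir -p pics; cat > h.py <<'E'
from bench import ctrl
import numpy as np, cv2
from scipy.spatial.transform import Rotation as R
def rot(o):
    o=np.array(o,float)
    return o if o.shape==(3,3) else (R.from_rotvec(o).as_matrix() if o.size==3 else R.from_quat(o).as_matrix())
def cloud(p):
    d=p["depth"];v,u=np.mgrid[:d.shape[0],:d.shape[1]]
    c=np.stack([(u-p["cx"])/p["fx"]*d,(v-p["cy"])/p["fy"]*d,d],-1)
    w=c@rot(p["orientation"]).T+np.array(p["position"]);w[d==0]=np.nan
    return w
def save(p,n): cv2.imwrite("pics/"+n+".png",p["frame"][:,:,::-1])
E
python3 - <<'E'
from h import *
ims=[]
for n in("scene","side"):
    p=ctrl.get_image(n);ims.append(p["frame"]);print(n,np.round(p["position"],3),np.round(p["orientation"],3))
    w=cloud(p);np.save(n+".npy",w);save(p,n+"0")
    for t in("vial","carrier","push_post","end_stop","cup_a","jar","track"):
        for r in ctrl.find_in(t,p)[:4]:
            print(t,np.round(r["centre"],3),round(r["score"],2))
print(ctrl.get_state())
E
```

```text
scene [0.083 1.107 0.566] [-0.55   2.428 -1.509]
vial [0.541 0.278 0.023] 0.65
carrier [0.377 0.22  0.026] 0.78
carrier [0.468 0.09  0.028] 0.74
carrier [0.442 0.488 0.022] 0.61
push_post [0.442 0.492 0.019] 0.95
push_post [0.375 0.221 0.024] 0.71
push_post [0.468 0.088 0.036] 0.59
end_stop [ 0.647 -0.072  0.039] 0.55
end_stop [0.538 0.277 0.022] 0.47
end_stop [ 0.527 -0.058  0.01 ] 0.34
cup_a [0.701 0.278 0.018] 0.58
cup_a [0.455 0.346 0.017] 0.5
jar [0.617 0.068 0.024] 0.68
track [ 0.526 -0.056  0.009] 0.89
side [0.32  1.088 0.733] [-0.306  2.679 -1.405]
vial [0.543 0.28  0.026] 0.83
carrier [0.448 0.484 0.021] 0.81
carrier [0.381 0.217 0.021] 0.68
carrier [0.623 0.067 0.029] 0.59
carrier [0.47  0.086 0.03 ] 0.55
push_post [0.446 0.491 0.021] 0.74
push_post [0.466 0.089 0.029] 0.67
push_post [0.38  0.22  0.022] 0.58
end_stop [ 0.652 -0.068  0.046] 0.49
cup_a [0.455 0.346 0.017] 0.8
cup_a [0.704 0.268 0.017] 0.67
jar [0.622 0.069 0.026] 0.69
track [ 0.522 -0.062  0.01 ] 0.62
{'time': 0.8, 'joint_positions': array([ 0.01406596,  0.32097998, -0.07012536,  1.45050424,  0.02262217,
        1.3707996 , -0.05689915]), 'qd': array([-0.00184065,  0.00090709,  0.00050824, -0.0007491 ,  0.00019156,
        0.00145204, -0.00122756]), 'joint_torque': array([ 7.28055438e-04, -4.91034937e+01, -4.02941611e-01, -3.12752724e+01,
       -6.36778423e-02,  3.37478227e-02,  2.91336619e-05]), 'position': array([6.50022376e-01, 2.61216860e-06, 1.83197616e-01]), 'tool_rot': array([2.22127189e+00, 2.22145508e+00, 4.40875027e-05]), 'ft_force': array([-0.19459618, -1.03633197, -0.67709382]), 'torque': array([-0.02700236, -0.01120139, -0.02348053]), 'grip_force': 0.0, 'grip_width': 0.9991570787933979}
```

View pics/side0.png

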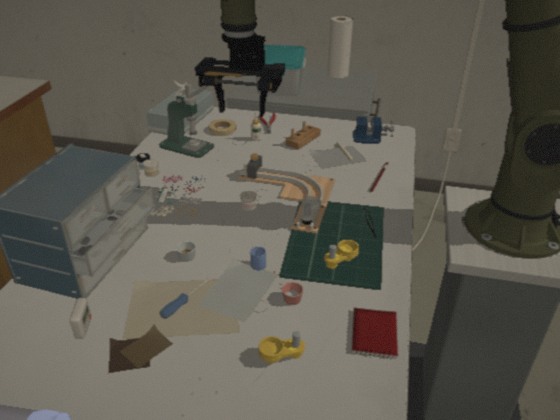

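View pics/scene0.png

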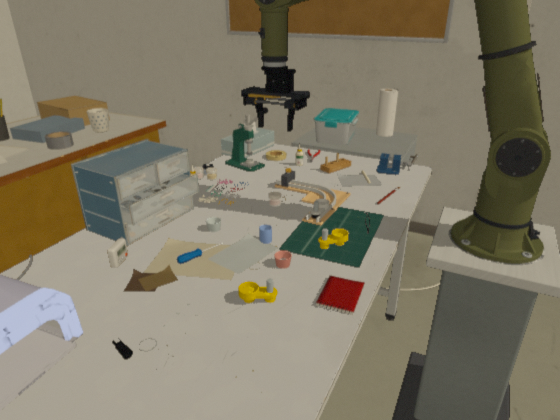

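The aluminium carrier sits in the channel at side (308,212), while the yellow ones at (342,252) and (280,347) are look-alikes off the track. The blue vial is at (258,258), the cups at (188,250) and (292,293), the jar at (248,200), and the stop at (254,165). I'll move the arm so the wrist camera looks at the track from above.

>>> move_arm --increments "-14 8 18 0 0 0 0;-14 8 18 0 0 0 0;-14 8 18 0 0 0 0;-14 8 18 0 0 0 0;-14 8 18 0 0 0 0;-14 8 18 0 0 0 0;-14 8 18 0 0 0 0;0 0 0 0 0 0 0"

```text
time: 1.47
position: [0.5518, 0.0588, 0.3143]
tool_rot: [2.215, 2.223, 0.01]
ft_force: [0.6, -0.1, 0.3]
grip_width: 0.998
grip_force: 0.0
```

```bash
python3 - <<'E'
from h import *
p=ctrl.get_image("wrist");save(p,"w1");w=cloud(p);np.save("w1.npy",w)
print(np.round(p["position"],3),np.round(rot(p["orientation"]),2),ctrl.get_state()["position"])
for t in("vial","carrier","push_post","socket","end_stop","jar","track","cup_a"):
    for r in ctrl.find_in(t,p)[:3]: print(t,np.round(r["centre"],3),round(r["score"],2))
E
```

```text
[0.55  0.125 0.516] [[ 1.    0.    0.01]
 [ 0.   -0.97 -0.24]
 [ 0.01  0.24 -0.97]] [0.55245846 0.05736175 0.31202655]
vial [0.544 0.272 0.016] 0.83
vial [ 0.496 -0.033  0.007] 0.52
carrier [0.47  0.066 0.03 ] 0.6
carrier [0.378 0.209 0.026] 0.6
carrier [0.71  0.277 0.008] 0.4
push_post [0.378 0.208 0.025] 0.61
push_post [0.474 0.07  0.032] 0.51
socket [0.379 0.216 0.021] 0.97
socket [0.474 0.069 0.031] 0.96
end_stop [ 0.653 -0.062  0.045] 0.57
jar [0.625 0.057 0.033] 0.66
track [0.624 0.057 0.035] 0.67
cup_a [0.706 0.276 0.006] 0.72
```

View pics/w1.png

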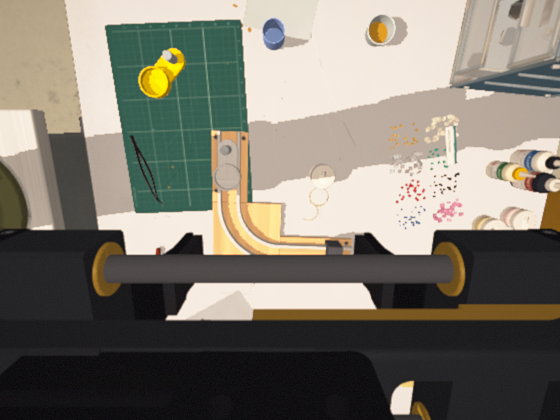

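The wrist view shows the ring at (227,175), post at (226,150), stop at (334,247), jar at (321,176), vial at (273,34), a cup at (381,30) and the yellow look-alike at (160,75). Next I'll fit the track pose from the rails' depth and measure vial, ring and post.

```bash
cat >> h.py <<'E'
def rdist(q,x,y,a):
    c,s=np.cos(a),np.sin(a);d=q[:,:2]-[x,y];X=c*d[:,0]+s*d[:,1];Y=-s*d[:,0]+c*d[:,1]
    out=np.where(Y>=0,X+.09,np.where(X>=0,Y+.09,.09-np.hypot(X,Y)))
    return out,X,Y
def circ(q,r=None):
    from scipy.optimize import least_squares
    f=(lambda v:np.hypot(q[:,0]-v[0],q[:,1]-v[1])-(v[2] if r is None else r))
    return least_squares(f,[*np.median(q[:,:2],0),r or .02],loss="soft_l1",f_scale=.001).x
E
python3 - <<'E'
from h import *
from scipy.optimize import least_squares
w=np.load("w1.npy");f=cv2.imread("pics/w1.png")
q=w[125:258,200:360].reshape(-1,3);bg=f[125:258,200:360].reshape(-1,3).astype(int)
ok=np.isfinite(q[:,0]);q=q[ok];bg=bg[ok]
print(np.histogram(q[:,2],np.arange(-.01,.07,.004)))
r=q[(q[:,2]>.015)&(q[:,2]<.024)]
best=None
for a0 in(-.15,-.05,0,.05,.15):
    s=least_squares(lambda v:np.abs(rdist(r,*v)[0])-.016,[.56,.03,a0],loss="soft_l1",f_scale=.002)
    if best is None or s.cost<best.cost:best=s
print(best.x,best.cost,len(r),np.median(abs(best.fun)))
np.save("track.npy",best.x)
d,X,Y=rdist(q,*best.x)
# heights along the channel by colour
hi=q[:,2]>.05
print("post pts",hi.sum())
for lo,up in((.036,.044),(.05,.062)):
    m=(q[:,2]>lo)&(q[:,2]<up)&(q[:,1]>.03)&(q[:,0]<.52);print(lo,m.sum(),q[m].mean(0),q[m].min(0),q[m].max(0),circ(q[m]))
m=(q[:,2]>.025)&(q[:,1]<.0);print("stop",m.sum(),X[m].min(),np.percentile(X[m],[5,50,95]),d[m].min(),d[m].max())
# vial
v=w[15:55,255:292].reshape(-1,3);v=v[v[:,2]>.034];print("vial",len(v),v.mean(0),v.min(0),v.max(0),circ(v),circ(v,.0155))
j=w[160:195,305:340].reshape(-1,3);j=j[j[:,2]>.03];print("jar",len(j),j.mean(0),j.min(0),j.max(0))
E
```

```text
(array([    0,   130, 11050,  1528,  4529,   369,   202,   794,    45,
         292,   614,   461,   152,    21,   118,     6,    20,    49,
           0]), array([-0.01 , -0.006, -0.002,  0.002,  0.006,  0.01 ,  0.014,  0.018,
        0.022,  0.026,  0.03 ,  0.034,  0.038,  0.042,  0.046,  0.05 ,
        0.054,  0.058,  0.062,  0.066]))
[ 0.55739854  0.03602833 -0.05355273] 0.014264444042823449 977 0.0035543276085098635
post pts 892
0.036 153 [0.47074906 0.05703825 0.0400032 ] [0.44913949 0.03304045 0.03609193] [0.49220352 0.10427452 0.04364891] [0.47094825 0.05476382 0.02051877]
0.05 74 [0.47290649 0.09843647 0.05774597] [0.46528896 0.09156088 0.05078664] [0.47916444 0.10494849 0.05974398] [0.47281281 0.09843289 0.00501775]
stop 197 0.08488367326594026 [0.08531832 0.09515558 0.10804733] -0.0205554019598555 -0.00035485463700951625
vial 132 [0.54537987 0.26627582 0.0387927 ] [0.52932374 0.24911863 0.03439031] [0.56080778 0.2821327  0.04241048] [0.54563422 0.26530079 0.01572271] [0.54563226 0.26532074 0.0155    ]
jar 461 [0.62514831 0.05608999 0.03524728] [0.60628652 0.03720231 0.03031487] [0.64402751 0.07482304 0.03862342]
```

>>> move_arm --increments "-1 28 -16 0 0 0 0;-1 30 -18 0 0 0 0;-1 30 -18 0 0 0 0;-1 30 -18 0 0 0 0;-1 30 -18 0 0 0 0;-1 30 -18 0 0 0 0;-1 28 -18 0 0 0 0;0 0 0 0 0 0 0"

```text
time: 2.58
position: [0.5403, 0.2686, 0.1801]
tool_rot: [-2.207, -2.227, 0.007]
ft_force: [-1.3, 0.5, -0.4]
grip_width: 0.999
grip_force: 0.0
```

```bash
python3 - <<'E'
from h import *
from scipy.optimize import least_squares
p=ctrl.get_image("wrist");save(p,"w2");w=cloud(p)
print(ctrl.get_state()["position"],ctrl.get_state()["tool_rot"])
for r in ctrl.silhouettes("vial",p)[:3]:
    m=r["region"];v=w[m];v=v[np.isfinite(v[:,0])];ys,xs=np.nonzero(m);t=v[v[:,2]>.036]
    print(r["score"],xs.mean(),ys.mean(),len(v),len(t),t.mean(0) if len(t) else 0,(t.min(0)+t.max(0))/2 if len(t) else 0,circ(t,.0155) if len(t)>9 else 0)
# track refit, excluding the carrier
w=np.load("w1.npy");q=w[125:258,200:360].reshape(-1,3);q=q[np.isfinite(q[:,0])]
r=q[(q[:,2]>.0175)&(q[:,2]<.0225)&~((q[:,0]<.51)&(q[:,1]>.025))]
s=least_squares(lambda v:np.r_[np.abs(rdist(r,*v)[0])-.016,5*rdist(np.array([[.4709,.0548],[.4728,.0984]]),*v)[0]],np.load("track.npy"),loss="soft_l1",f_scale=.0015)
print(len(r),s.x,np.median(abs(s.fun)),s.fun[-2:]/5);np.save("track.npy",s.x)
d,X,Y=rdist(r,*s.x);print(np.histogram(d*1e3,np.arange(-24,25,2)))
d,X,Y=rdist(q,*s.x);m=(q[:,2]>.03)&(q[:,1]<0);print("stop X",np.percentile(X[m],[2,10,50]),q[m].max(0))
E
```

```text
[0.54207353 0.26529767 0.1819204 ] [-2.21176488 -2.22572574  0.00690439]
0.66 283.9944674965422 190.448132780083 720 129 [0.54566447 0.26533844 0.03957622] [0.54574149 0.26593498 0.03902356] [0.54576099 0.26610757 0.0155    ]
649 [ 0.54876421  0.03402282 -0.0108448 ] 0.005491160602255282 [0.01191505 0.01334212]
(array([13, 11, 33, 66, 84, 65, 34, 32, 25, 28, 10, 11, 10,  8, 10, 10,  9,
        8, 10,  7,  9,  7,  9, 11]), array([-24, -22, -20, -18, -16, -14, -12, -10,  -8,  -6,  -4,  -2,   0,
         2,   4,   6,   8,  10,  12,  14,  16,  18,  20,  22,  24]))
stop X [0.08932812 0.08979169 0.09963476] [ 0.66121513 -0.05899879  0.05026375]
```

>>> move_arm --increments "2 1 -24 0 0 0 0;2 0 -24 0 0 0 0;0 0 -24 0 0 0 0;0 0 -24 0 0 0 0;0 0 -24 0 0 0 0;0 0 -24 0 0 0 0;0 0 -14 0 0 0 0;0 0 -7 0 0 0 0"

```text
time: 3.35
position: [0.549, 0.26, 0.0184]
tool_rot: [2.225, 2.218, -0.005]
ft_force: [0.3, 0.2, 0.7]
grip_width: 0.999
grip_force: 0.0
```

>>> move_arm --increments "0 0 0 0 0 0 140;0 0 0 0 0 0 200;0 0 0 0 0 0 200;0 0 0 0 0 0 200;0 0 0 0 0 0 200;0 0 0 0 0 0 200;0 0 0 0 0 0 200;0 0 0 0 0 0 200" --grip_force 8

```text
time: 4.02
position: [0.5491, 0.2631, 0.0204]
tool_rot: [2.221, 2.221, 0.001]
ft_force: [0.5, 0.5, -0.5]
grip_width: 0.479
grip_force: 0.0
```

>>> move_arm --increments "0 0 0 0 0 0 200;0 0 0 0 0 0 200;0 0 0 0 0 0 200;0 0 0 0 0 0 200;0 0 0 0 0 0 200;0 0 0 0 0 0 200;0 0 0 0 0 0 200;0 0 0 0 0 0 200"

```text
time: 4.68
position: [0.549, 0.263, 0.0202]
tool_rot: [2.221, 2.221, 0.0]
ft_force: [0.5, -0.1, -0.5]
grip_width: 0.217
grip_force: 0.0
```

```bash
python3 - <<'E'
from h import *
from scipy.spatial.transform import Rotation as R
P=[]
for i in range(3):
    p=ctrl.get_image("wrist");s=ctrl.get_state();P.append(s["position"])
    w=cloud(p)
    if i==2:
      for r in ctrl.silhouettes("vial",p)[:2]:
        v=w[r["region"]];t=v[(v[:,2]>.034)&(v[:,2]<.046)];print(r["score"],len(t),circ(t,.0155),t[:,2].mean(),p["position"])
print(np.round(P,4),s["grip_width"]*87,s["grip_force"],s["tool_rot"])
E
```

```text
0.76 363 [0.54590877 0.26638706 0.0155    ] 0.038425372798993246 [0.54899114 0.32991207 0.22221535]
[[0.549  0.263  0.0202]
 [0.549  0.263  0.0202]
 [0.549  0.263  0.0202]] 19.00570684513962 0.0 [2.22134570e+00 2.22145157e+00 2.27496438e-05]
```

```bash
python3 - <<'E'
from h import *
a=ctrl.get_image("wrist")["frame"];b=ctrl.get_image("side")["frame"][190:310,180:340]
b=cv2.resize(b,None,fx=2.5,fy=2.5)
o=np.zeros((420,800,3),np.uint8);o[:,:400]=a[:,80:480];o[:300,400:]=b
cv2.imwrite("pics/g1.png",o[:,:,::-1])
E
```

```text
(no output)
```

View pics/g1.png

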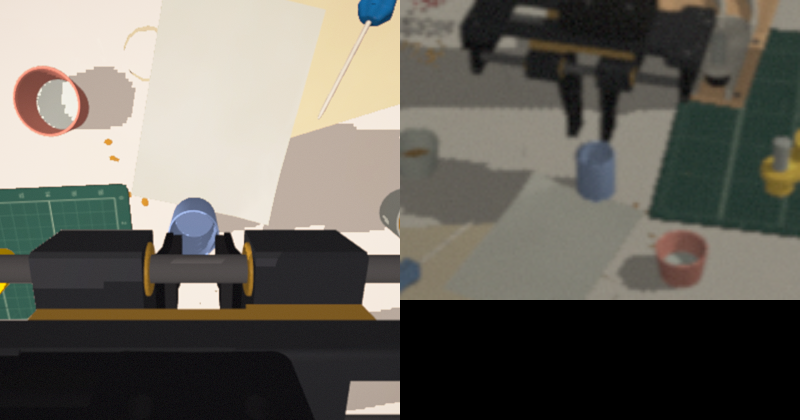

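```bash
python3 - <<'E'
from h import *
for n in("side","scene","wrist"):
    p=ctrl.get_image(n);w=cloud(p);f=p["frame"].astype(int)
    print(n,p["fx"],p["cx"],np.round(p["position"],3),np.round(rot(p["orientation"])[:,2],3))
    m=(np.abs(w[...,0]-.546)<.06)&(w[...,1]>.2)&(w[...,1]<.32)&(w[...,2]>.006)&(w[...,2]<.11)
    blue=(f[...,2]>f[...,0]+30)
    b=w[m&blue];d=w[m&(f.max(-1)<70)]
    t=b[b[:,2]>.033]
    print(" blue",len(b),b.min(0).round(4),b.max(0).round(4),circ(t,.0165))
    for z in(.01,.02,.03,.04,.06,.08):
        k=d[np.abs(d[:,2]-z)<.005]
        if len(k):print("  dark z",z,len(k),k.min(0).round(3),k.max(0).round(3))
print(ctrl.get_state()["position"],ctrl.get_state()["joint_positions"])
E
```

```text
side 528.0104765816346 276.87586627419944 [0.32  1.088 0.733] [ 0.182 -0.802 -0.569]
 blue 19 [0.5309 0.2562 0.018 ] [0.5591 0.278  0.0369] [0.51748941 0.28000129 0.0165    ]
  dark z 0.06 19 [0.531 0.26  0.056] [0.566 0.279 0.065]
  dark z 0.08 41 [0.53  0.255 0.075] [0.566 0.277 0.085]
scene 421.04726498425856 286.57320088659367 [0.083 1.107 0.566] [ 0.384 -0.81  -0.444]
 blue 171 [0.5255 0.2463 0.0061] [0.5593 0.2868 0.0401] [0.54294803 0.26618343 0.0165    ]
  dark z 0.06 10 [0.528 0.255 0.061] [0.561 0.275 0.065]
  dark z 0.08 45 [0.526 0.252 0.075] [0.563 0.277 0.084]
wrist 299.74502119196234 278.15056105846094 [0.549 0.33  0.222] [-0.001 -0.247 -0.969]
 blue 1247 [0.5303 0.2501 0.006 ] [0.5616 0.2825 0.0617] [0.54533216 0.26584933 0.0165    ]
  dark z 0.06 70 [0.531 0.266 0.06 ] [0.566 0.275 0.065]
  dark z 0.08 270 [0.531 0.254 0.075] [0.567 0.275 0.085]
[0.54898429 0.26297684 0.02016216] [-0.28206188  0.37481941 -0.25139379  1.73061159  0.10529167  1.04932022
 -0.5692196 ]
```

```bash
python3 - <<'E'
from h import *
w=np.load("side.npy");f=cv2.imread("pics/side0.png").max(-1)
m=(np.abs(w[...,0]-.65)<.08)&(np.abs(w[...,1])<.04)&(w[...,2]>.1)&(w[...,2]<.3)
d=w[m]
for z in np.arange(.15,.28,.01):
    k=d[np.abs(d[:,2]-z)<.005]
    if len(k):print(round(z,3),len(k),k.min(0).round(3),k.max(0).round(3))
p=ctrl.get_image("side");w=cloud(p);f=p["frame"]
# column through the left finger/right finger in full-res
m=(np.abs(w[...,0]-.55)<.03)&(np.abs(w[...,1]-.265)<.03)&(w[...,2]>.005)&(w[...,2]<.1)
vs,us=np.nonzero(m);print(us.min(),us.max(),vs.min(),vs.max())
for v in range(vs.min(),vs.max()+1,2):
    print(v,[(u,*f[v,u],*(w[v,u]*1000).astype(int)) for u in (248,256,262) if m[v,u]])
c=f[225:285,230:290];cv2.imwrite("pics/g2.png",cv2.resize(c,None,fx=10,fy=10,interpolation=2)[:,:,::-1])
print(ctrl.grip_point_offset,ctrl.get_state()["ft_force"])
E
```

```text
0.22 25 [ 0.598 -0.009  0.219] [0.702 0.014 0.225]
0.23 51 [ 0.598 -0.007  0.225] [0.702 0.017 0.235]
0.24 54 [ 0.598 -0.007  0.235] [0.704 0.018 0.245]
0.25 50 [ 0.595 -0.008  0.245] [0.707 0.016 0.255]
0.26 63 [ 0.594 -0.004  0.255] [0.711 0.016 0.264]
0.27 68 [ 0.591 -0.01   0.265] [0.708 0.017 0.275]
0.28 57 [ 0.59  -0.009  0.275] [0.712 0.017 0.285]
244 267 222 269
222 []
224 []
226 []
228 [(248, np.uint8(24), np.uint8(24), np.uint8(23), np.int64(563), np.int64(274), np.int64(99))]
230 [(248, np.uint8(21), np.uint8(19), np.uint8(18), np.int64(564), np.int64(270), np.int64(91))]
232 [(248, np.uint8(17), np.uint8(19), np.uint8(19), np.int64(563), np.int64(272), np.int64(87)), (262, np.uint8(23), np.uint8(23), np.uint8(23), np.int64(534), np.int64(274), np.int64(94))]
234 [(248, np.uint8(19), np.uint8(22), np.uint8(19), np.int64(563), np.int64(275), np.int64(85)), (262, np.uint8(19), np.uint8(19), np.uint8(21), np.int64(534), np.int64(274), np.int64(88))]
236 [(248, np.uint8(21), np.uint8(23), np.uint8(20), np.int64(563), np.int64(274), np.int64(78)), (262, np.uint8(16), np.uint8(1
[... 2199 characters left out ...]
.uint8(98), np.uint8(117), np.int64(534), np.int64(277), np.int64(23))]
262 [(256, np.uint8(75), np.uint8(83), np.uint8(97), np.int64(545), np.int64(283), np.int64(21)), (262, np.uint8(91), np.uint8(102), np.uint8(121), np.int64(534), np.int64(277), np.int64(18))]
264 [(256, np.uint8(71), np.uint8(79), np.uint8(96), np.int64(545), np.int64(283), np.int64(15)), (262, np.uint8(90), np.uint8(100), np.uint8(116), np.int64(534), np.int64(278), np.int64(13))]
266 [(256, np.uint8(75), np.uint8(83), np.uint8(96), np.int64(545), np.int64(285), np.int64(12)), (262, np.uint8(87), np.uint8(98), np.uint8(116), np.int64(534), np.int64(278), np.int64(8))]
268 []
0.0187 [ 0.37263242  0.34948128 -0.92780918]
```

View pics/g2.png

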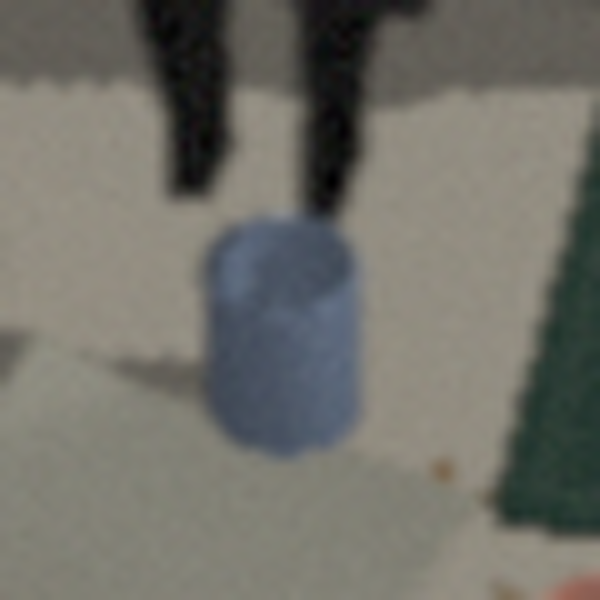

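The fingertips really end about 36 mm above the reported TCP height: in both pictures they show at TCP z + 36 mm, so the fingers closed above the vial and it is untouched. From now on I take tip z = TCP z + 36 mm. I'll reopen, go lower and grasp.

>>> move_arm --increments "-3 1 0 0 0 0 60;0 0 0 0 0 0 60;0 0 0 0 0 0 60;0 0 0 0 0 0 60;0 0 0 0 0 0 60;0 0 0 0 0 0 60;0 0 0 0 0 0 60;0 0 0 0 0 0 60"

```text
time: 5.85
position: [0.546, 0.264, 0.0202]
tool_rot: [2.221, 2.221, 0.0]
ft_force: [-0.1, -0.1, 0.7]
grip_width: 0.719
grip_force: 0.0
```

>>> move_arm --increments "0 0 -6 0 0 0 60;0 0 -8 0 0 0 60;0 0 -8 0 0 0 60;0 0 -8 0 0 0 60;0 0 -5 0 0 0 60;0 0 -3 0 0 0 60;0 0 0 0 0 0 60;0 0 0 0 0 0 120"

```text
time: 6.52
position: [0.546, 0.264, -0.018]
tool_rot: [-2.221, -2.221, 0.0]
ft_force: [-0.8, -0.6, -0.1]
grip_width: 0.737
grip_force: 0.0
```

>>> move_arm --increments "0 0 0 0 0 0 170;0 0 0 0 0 0 170;0 0 0 0 0 0 170;0 0 0 0 0 0 170;0 0 0 0 0 0 170;0 0 0 0 0 0 170;0 0 0 0 0 0 170;0 0 0 0 0 0 170" --grip_force 8

```text
time: 7.18
position: [0.5461, 0.264, -0.0176]
tool_rot: [2.221, 2.221, 0.0]
ft_force: [-0.3, -0.5, 1.6]
grip_width: 0.373
grip_force: 8.0
```

>>> move_arm --increments "0 0 10 0 0 0 170;0 0 20 0 0 0 170;-3 -10 25 0 0 0 170;-6 -20 25 0 0 0 170;-10 -30 20 0 0 0 170;-12 -34 10 0 0 0 170;-12 -34 10 0 0 0 170;0 0 0 0 0 0 170"

```text
time: 7.85
position: [0.5033, 0.1281, 0.105]
tool_rot: [2.227, 2.209, -0.001]
ft_force: [0.8, -0.4, -1.2]
grip_width: 0.37
grip_force: 8.0
```

```bash
python3 - <<'E'
from h import *
p=ctrl.get_image("wrist");p=ctrl.get_image("wrist");save(p,"w3");w=cloud(p);np.save("w3.npy",w)
s=ctrl.get_state();print(s["position"],s["tool_rot"],s["grip_width"],s["grip_force"])
p=ctrl.get_image("side");save(p,"s3");np.save("s3.npy",cloud(p))
E
```

```text
[0.50362066 0.1346305  0.10362288] [2.22396697 2.21670227 0.00312852] 0.37092378479983357 8.000119867389799
```

View pics/w3.png

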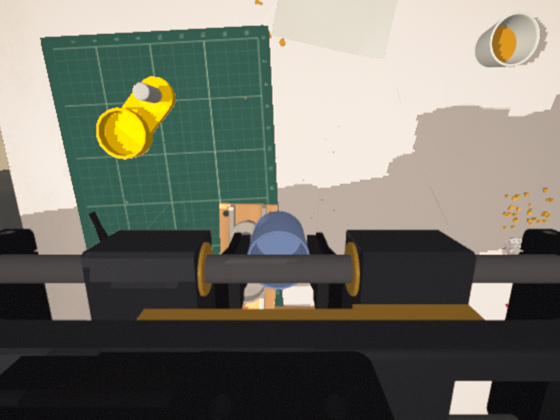

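The wrist view shows the vial held upright at (278,250), with the carrier mostly hidden behind the gripper. I'll hover past it for a clearer, closer look at carrier and rails.

>>> move_arm --increments "5 -16 6 0 0 0 170;5 -18 6 0 0 0 170;5 -18 6 0 0 0 170;5 -18 6 0 0 0 170;5 -18 6 0 0 0 170;5 -18 6 0 0 0 170;5 -14 4 0 0 0 170;0 0 0 0 0 0 170"

```text
time: 8.67
position: [0.5397, 0.0139, 0.1426]
tool_rot: [2.223, 2.218, 0.0]
ft_force: [0.3, -0.1, -0.6]
grip_width: 0.371
grip_force: 8.0
```

```bash
python3 - <<'E'
from h import *
from scipy.optimize import least_squares
for i in range(2):p=ctrl.get_image("wrist")
save(p,"w4");w=cloud(p);np.save("w4.npy",w);f=p["frame"].astype(int)
s=ctrl.get_state();print(s["position"],p["position"])
T=s["position"]
# held vial: blue rim
b=(f[...,2]>f[...,0]+30)&(np.abs(w[...,0]-T[0])<.03)&(np.abs(w[...,1]-T[1])<.04)&(w[...,2]>.12)
v=w[b];zt=np.percentile(v[:,2],98);t=v[v[:,2]>zt-.005];print("vial rel",len(v),zt,(t.min(0)+t.max(0))/2-T,circ(t,.0157)[:2]-T[:2])
q=w[:235].reshape(-1,3);g=f[:235].reshape(-1,3)
k=np.isfinite(q[:,0])&(q[:,1]>-.12)&(q[:,1]<.2)&(q[:,0]<.72)&(q[:,0]>.42);q=q[k];g=g[k]
m=(np.abs(q[:,2]-.04)<.003)&(np.hypot(q[:,0]-.471,q[:,1]-.055)<.03);print("ring",m.sum(),circ(q[m]),q[m].min(0),q[m].max(0))
m=(np.abs(q[:,2]-.058)<.003)&(np.hypot(q[:,0]-.473,q[:,1]-.098)<.02);print("post",m.sum(),circ(q[m]),(q[m].min(0)+q[m].max(0))/2)
# plywood edge / rails
r=q[(np.abs(q[:,2]-.0195)<.0025)&(q[:,1]<.03)&(np.hypot(q[:,0]-.625,q[:,1]-.056)>.03)];print(len(r),r.min(0),r.max(0));np.save("rails.npy",r)
E
```

```text
[0.53805602 0.01769396 0.14162993] [0.53879016 0.08306715 0.3440679 ]
vial rel 2071 0.20099045774951643 [0.00040755 0.00778446 0.08937731] [0.00069128 0.0007701 ]
ring 367 [0.47091469 0.05425621 0.02040229] [0.44878108 0.03291908 0.03703751] [0.49212768 0.07603826 0.04237425]
post 189 [0.4726661  0.09799749 0.00480513] [0.47230364 0.09829951 0.05754164]
506 [ 0.45040189 -0.02809015  0.01700715] [0.49488556 0.02998156 0.0219871 ]
```

View pics/w4.png

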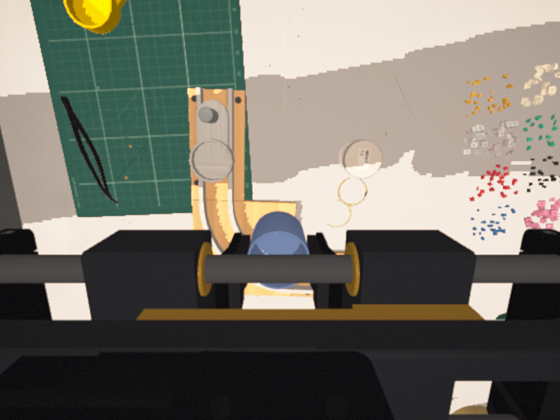

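Here the ring is at (211,158), the post at (208,114) and the held vial at (278,248); ring and post measure 43.8 mm apart, as they should. Moving over the socket.

>>> move_arm --increments "-10 5 0 0 0 0 170;-12 6 0 0 0 0 170;-12 6 -10 0 0 0 170;-12 6 -15 0 0 0 170;-12 6 -20 0 0 0 170;-9 6 -20 0 0 0 170;0 0 -20 0 0 0 170;0 0 0 0 0 0 170"

```text
time: 9.43
position: [0.4658, 0.053, 0.0533]
tool_rot: [-2.213, -2.222, 0.009]
ft_force: [-1.0, -0.4, -1.0]
grip_width: 0.367
grip_force: 8.0
```

>>> move_arm --increments "0 0 0 0 0 0 170;0 0 0 0 0 0 170;0 0 0 0 0 0 170;0 0 0 0 0 0 170;0 0 0 0 0 0 170;0 0 0 0 0 0 170;0 0 0 0 0 0 170;0 0 0 0 0 0 170"

```text
time: 10.1
position: [0.4711, 0.0509, 0.0573]
tool_rot: [2.222, 2.221, 0.0]
ft_force: [-0.2, 0.1, 0.3]
grip_width: 0.369
grip_force: 8.0
```

>>> move_arm --increments "0 2 -6 0 0 0 170;0 0 -8 0 0 0 170;0 0 -8 0 0 0 170;0 0 -4 0 0 0 170;0 0 -4 0 0 0 170;0 0 -3 0 0 0 170;0 0 -3 0 0 0 170;0 0 0 0 0 0 170"

```text
time: 10.77
position: [0.4706, 0.0529, 0.0206]
tool_rot: [-2.221, -2.221, 0.001]
ft_force: [0.2, -0.4, -0.8]
grip_width: 0.374
grip_force: 8.0
```

>>> move_arm --increments "0 0 -2 0 0 0 170;0 0 -2 0 0 0 170;0 0 -1 0 0 0 170;0 0 -1 0 0 0 170;0 0 -1 0 0 0 170;0 0 -1 0 0 0 170;0 0 0 0 0 0 170;0 0 0 0 0 0 170"

```text
time: 11.43
position: [0.471, 0.053, 0.0132]
tool_rot: [2.221, 2.221, -0.0]
ft_force: [0.6, -1.6, -0.1]
grip_width: 0.372
grip_force: 8.0
```

```bash
python3 - <<'E'
from h import *
p=ctrl.get_image("scene");w=cloud(p);f=p["frame"].astype(int)
print(ctrl.get_state()["ft_force"],ctrl.get_state()["position"])
b=(f[...,2]>f[...,0]+25)&(np.abs(w[...,0]-.471)<.04)&(np.abs(w[...,1]-.055)<.04);v=w[b]
print(len(v),v.min(0),v.max(0))
p=ctrl.get_image("wrist")
a=p["frame"][160:320,200:350];s=ctrl.get_image("side")["frame"][170:240,265:345]
o=np.hstack([cv2.resize(a,(400,426)),cv2.resize(s,(400,426))]);cv2.imwrite("pics/p1.png",o[:,:,::-1])
E
```

```text
[-0.62134354 -0.48880821  0.20395779] [0.4710696  0.05299143 0.01322214]
113 [0.43346994 0.03839163 0.03991849] [0.48298702 0.07588557 0.29473547]
```

View pics/p1.png

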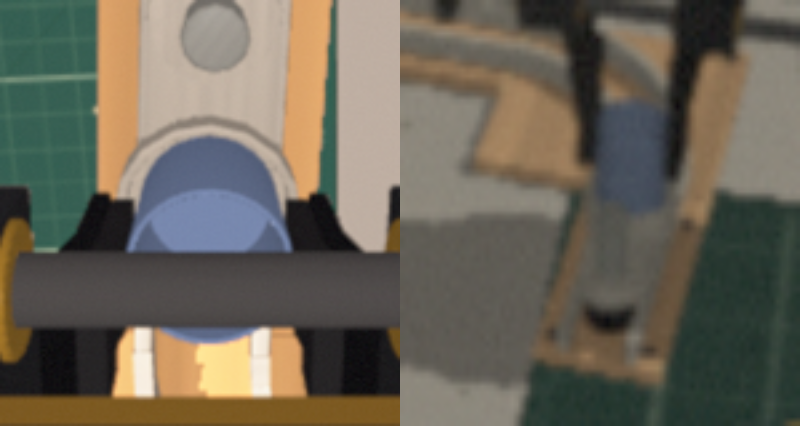

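The vial is inside the ring (left crop: ring arc surrounding the blue wall). Lower 1 mm and release.

>>> move_arm --increments "0 0 -1 0 0 0 170;0 0 0 0 0 0 160;0 0 0 0 0 0 140;0 0 0 0 0 0 120;0 0 0 0 0 0 80;0 0 0 0 0 0 60;0 0 0 0 0 0 60;0 0 0 0 0 0 60"

```text
time: 12.25
position: [0.471, 0.053, 0.0122]
tool_rot: [2.221, 2.221, -0.0]
ft_force: [-0.6, -0.5, -0.8]
grip_width: 0.723
grip_force: 0.0
```

>>> move_arm --increments "0 0 4 0 0 0 60;0 0 12 0 0 0 60;0 0 20 0 0 0 60;0 5 20 0 0 0 60;0 25 0 0 0 0 180;0 30 0 0 0 0 255;0 20 0 0 0 0 255;0 0 0 0 0 0 255"

```text
time: 12.92
position: [0.4708, 0.1383, 0.069]
tool_rot: [-2.214, -2.228, -0.004]
ft_force: [0.7, 0.6, -0.1]
grip_width: 0.546
grip_force: 0.0
```

```bash
python3 - <<'E'
from h import *
from scipy.optimize import least_squares
s=ctrl.get_state();print(s["position"],s["grip_width"],s["ft_force"])
# combine rail points from w1 & w4 & scene/side: show the height map structure across the exit straight
for n in("w1","w4"):
    w=np.load(n+".npy");f=cv2.imread("pics/"+n+".png").astype(int)
    for x in(.57,.60,.63):
        m=(np.abs(w[...,0]-x)<.004)&(w[...,1]<0.03)&(w[...,1]>-.11)&(w[...,2]<.08)
        q=w[m];i=np.argsort(q[:,1]);print(n,x,[(round(a*1e3),round(b*1e3)) for a,b in q[i][:,1:]][::max(1,len(i)//40)])
    for y in(.01,.02,.12,.14):
        m=(np.abs(w[...,1]-y)<.003)&(w[...,0]>.42)&(w[...,0]<.53)&(w[...,2]<.1);q=w[m];i=np.argsort(q[:,0]);print(n,"y",y,[(round(a*1e3),round(b*1e3)) for a,b in q[i][:,[0,2]]][::max(1,len(i)//40)])
E
```

```text
[0.47076642 0.13834095 0.06898079] 0.5462835189514472 [ 0.67772312  0.57065324 -0.07354904]
w1 0.57 [(-90, 8), (-87, 9), (-85, 10), (-82, 8), (-80, 8), (-71, 20), (-69, 16), (-69, 22), (-68, 9), (-64, 8), (-62, 9), (-59, 7), (-58, 1), (-57, 8), (-54, 0), (-52, 0), (-48, 0), (-46, 0), (-44, 1), (-41, 0), (-38, 1), (-35, -1), (-33, 0), (-31, 1), (-28, 0), (-25, 1), (-22, -1), (-20, 0), (-16, -1), (-14, 2), (-11, -1), (-7, -1), (-4, -1), (-1, 0), (2, 1), (6, 0), (9, -1), (11, 1), (15, 0), (18, 0), (22, -1), (24, 0), (28, 1)]
w1 0.6 [(-90, 8), (-87, 9), (-83, 9), (-80, 8), (-73, 20), (-70, 8), (-70, 15), (-67, 10), (-64, 8), (-61, 8), (-59, 8), (-58, 0), (-56, 1), (-52, 1), (-48, 0), (-45, -1), (-42, 1), (-38, 1), (-35, -1), (-32, -2), (-29, 1), (-27, 1), (-23, 1), (-22, 0), (-18, 0), (-16, 0), (-14, 1), (-11, 0), (-9, 0), (-5, -1), (-3, 2), (0, 0), (4, 0), (6, 1), (9, 0), (13, 0), (16, -1), (19, 1), (22, 0), (26, 0), (29, -1)]
w1 0.63 [(-90, 8), (-87, 8), (-85, 9), (-82, 8), (-74, 22), (-71, 14), (-71, 11), (-70, 8), (-68, 9), (-64, 9), (-61, 8), (-59, 1), (-58, 0), (-55, 1), (-52, -1),
[... 4332 characters left out ...]
, (461, 8), (463, 8), (466, 8), (469, 9), (472, 8), (474, 9), (477, 8), (479, 9), (482, 7), (485, 8), (489, 19), (492, 20), (493, 9), (495, 10), (498, 7), (500, 9), (503, 6), (505, 0), (508, 0), (510, 0), (513, 0), (516, 1), (519, 0), (521, 0), (524, -2), (526, 0), (530, 0)]
w4 y 0.14 [(420, 3), (423, 2), (425, 3), (429, 3), (431, 3), (434, 3), (436, 1), (439, 3), (441, 3), (444, 2), (447, 3), (450, 2), (453, 3), (455, 2), (458, 2), (461, 2), (463, 3), (466, 3), (469, 3), (471, 1), (474, 3), (477, 3), (480, 2), (482, 3), (485, 1), (488, 2), (491, 2), (493, 3), (496, 3), (498, 4), (501, 3), (504, 0), (506, 1), (509, 0), (513, -2), (515, 1), (518, 1), (521, -1), (523, 1), (527, -1), (530, -1)]
```

>>> move_arm --increments "3 7 0 0 0 -2.3 255;0 0 -10 0 0 0 255;0 0 -14 0 0 0 255;0 0 -14 0 0 0 255;0 0 -14 0 0 0 255;0 0 -10 0 0 0 255;0 0 -6 0 0 0 255;0 0 0 0 0 0 255" --grip_force 20

```text
time: 13.58
position: [0.4727, 0.139, -0.0014]
tool_rot: [-2.265, -2.175, 0.004]
ft_force: [-0.9, 0.6, -0.0]
grip_width: 0.017
grip_force: 0.0
```

```bash
cat > path.py <<'E'
from h import *
O=np.array([.5593,.0032]);A=-.04
Rm=np.array([[np.cos(A),-np.sin(A)],[np.sin(A),np.cos(A)]])
def post(s): # s from bend start, mm (negative before)
    L=.09*np.pi/2
    if s<0: p,h=np.array([-.09,-s]),-np.pi/2
    elif s<L: h=-np.pi/2+s/.09; p=.09*np.array([-np.cos(s/.09),-np.sin(s/.09)])
    else: p,h=np.array([s-L,-.09]),0.
    return O+Rm@p,h+A
def tcp(s,b):
    p,h=post(s);return np.r_[p-b*np.array([np.cos(h),np.sin(h)]),np.degrees(h)]
E
python3 - <<'E'
from path import *
for i in range(2):ctrl.get_image("wrist")
s=ctrl.get_state();print(s["position"],s["grip_width"],s["ft_force"],tcp(-.0912,.017))
p=ctrl.get_image("side");w=cloud(p);save(p,"s5")
for b in(.017,):
    pts=np.array([tcp(s,b) for s in np.r_[np.arange(-.090,0,.008),np.arange(0,.170,.003)]])
    d=np.diff(pts,axis=0);d[:,:2]*=1e3
    print(pts[0]);
    S=np.r_[np.arange(-.090,0,.008),np.arange(0,.170,.003)]
    for k in range(0,len(d)):
        if k<3 or k>=11: print(round(S[k+1]*1e3),np.round(d[k],1),np.round(pts[k+1],3))
E
```

```text
[4.74160918e-01 1.39709256e-01 2.60982170e-04] 0.005649892885315308 [-0.00831798 -0.21158799 -0.50829712] [  0.47369884   0.11491249 -92.29183118]
[  0.47365085   0.11371345 -92.29183118]
-82 [-0.3 -8.   0. ] [  0.473   0.106 -92.292]
-74 [-0.3 -8.   0. ] [  0.473   0.098 -92.292]
-66 [-0.3 -8.   0. ] [ 4.7300e-01  9.0000e-02 -9.2292e+01]
0 [-0.1 -2.   0. ] [ 4.7000e-01  2.4000e-02 -9.2292e+01]
3 [-0.6 -3.   1.9] [ 4.6900e-01  2.1000e-02 -9.0382e+01]
6 [-0.5 -3.   1.9] [ 4.6900e-01  1.8000e-02 -8.8472e+01]
9 [-0.4 -3.   1.9] [ 4.6800e-01  1.5000e-02 -8.6562e+01]
12 [-0.3 -3.   1.9] [ 4.6800e-01  1.2000e-02 -8.4652e+01]
15 [-0.2 -3.   1.9] [ 4.6800e-01  9.0000e-03 -8.2743e+01]
18 [-0.1 -3.1  1.9] [ 4.6800e-01  6.0000e-03 -8.0833e+01]
21 [-0.  -3.1  1.9] [ 4.6800e-01  3.0000e-03 -7.8923e+01]
24 [ 0.1 -3.1  1.9] [  0.468  -0.    -77.013]
27 [ 0.2 -3.   1.9] [ 4.6800e-01 -4.0000e-03 -7.5103e+01]
30 [ 0.3 -3.   1.9] [ 4.6800e-01 -7.0000e-03 -7.3193e+01]
33 [ 0.4 -3.   1.9] [ 4.6900e-01 -1.0000e-02 -7.1283e+01]
36 [ 0.5 -3.   1.9] [ 4.6900e-01 -1.3000e-02 -6.9374e+01]
39 [ 0.6 -3.   1.9] [
[... 1430 characters left out ...]
.3  1.9] [  0.521  -0.08  -13.988]
126 [ 2.8 -1.2  1.9] [  0.524  -0.081 -12.078]
129 [ 2.8 -1.1  1.9] [  0.527  -0.082 -10.168]
132 [ 2.9 -1.   1.9] [ 0.53  -0.083 -8.258]
135 [ 2.9 -0.9  1.9] [ 0.532 -0.084 -6.348]
138 [ 2.9 -0.8  1.9] [ 0.535 -0.085 -4.438]
141 [ 3.  -0.7  1.9] [ 0.538 -0.086 -2.528]
144 [ 3.  -0.2  0.2] [ 0.541 -0.086 -2.292]
147 [ 3.  -0.1  0. ] [ 0.544 -0.086 -2.292]
150 [ 3.  -0.1  0. ] [ 0.547 -0.086 -2.292]
153 [ 3.  -0.1  0. ] [ 0.55  -0.087 -2.292]
156 [ 3.  -0.1  0. ] [ 0.553 -0.087 -2.292]
159 [ 3.  -0.1  0. ] [ 0.556 -0.087 -2.292]
162 [ 3.  -0.1  0. ] [ 0.559 -0.087 -2.292]
165 [ 3.  -0.1  0. ] [ 0.562 -0.087 -2.292]
168 [ 3.  -0.1  0. ] [ 0.565 -0.087 -2.292]
```

>>> move_arm --increments "0 -6 0 0 0 0 255;0 -6 0 0 0 0 255;-1 -5 0 0 0 0 255;0 -2 0 0 0 0 255;0 -2 0 0 0 0 255;0 -2 0 0 0 0 255;0 -2 0 0 0 0 255;0 -2 0 0 0 0 255"

```text
time: 14.4
position: [0.4731, 0.1133, 0.0003]
tool_rot: [-2.265, -2.177, -0.001]
ft_force: [0.1, 1.3, 0.4]
grip_width: 0.003
grip_force: 0.6
```

>>> move_arm --increments "0 -3 0 0 0 0 255;0 -3 0 0 0 0 255;0 -3 0 0 0 0 255;0 -3 0 0 0 0 255;0 -3 0 0 0 0 255;0 -3 0 0 0 0 255;0 -3 0 0 0 0 255;0 -3 0 0 0 0 255"

```text
time: 15.07
position: [0.4731, 0.0887, 0.0002]
tool_rot: [2.265, 2.176, 0.0]
ft_force: [-0.1, 1.7, 0.5]
grip_width: 0.007
grip_force: 0.7
```

```bash
python3 - <<'E'
from path import *
F=[]
for i in range(2):
    p=ctrl.get_image("side");s=ctrl.get_state();F.append(s["ft_force"])
print(s["position"],np.round(F,2))
w=cloud(p)
def near(c,r,z,dz=.004):
    m=(np.abs(w[...,2]-z)<dz)&(np.hypot(w[...,0]-c[0],w[...,1]-c[1])<r);return w[m]
a=p["frame"][150:240,255:345];cv2.imwrite("pics/c1.png",cv2.resize(a,(600,600))[:,:,::-1])
E
```

```text
[4.73006493e-01 8.80476322e-02 1.52295170e-04] [[-0.28 -0.26  0.79]
 [-0.45  0.19 -0.71]]
```

View pics/c1.png

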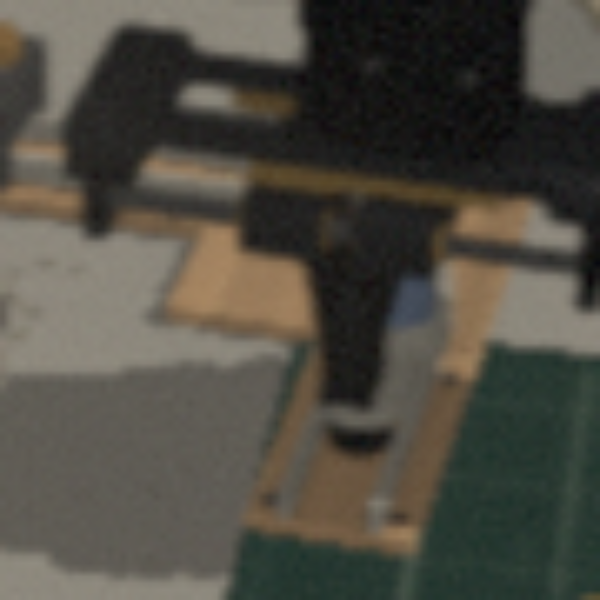

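The finger sits behind the post, the carrier is following in the channel with about 1.5 N, and the vial (blue, 410,300) still stands in the ring. Pushing on.

>>> move_arm --increments "-0.2 -4 0 0 0 0 255;-0.2 -4 0 0 0 0 255;-0.2 -4 0 0 0 0 255;-0.2 -4 0 0 0 0 255;-0.2 -4 0 0 0 0 255;-0.2 -4 0 0 0 0 255;-0.2 -4 0 0 0 0 255;-0.2 -4 0 0 0 0 255"

```text
time: 15.83
position: [0.4714, 0.0565, 0.0002]
tool_rot: [2.266, 2.176, -0.0]
ft_force: [0.2, 0.6, -0.1]
grip_width: 0.005
grip_force: 0.6
```

>>> move_arm --increments "-0.2 -4 0 0 0 0 255;-0.2 -4 0 0 0 0 255;-0.2 -4 0 0 0 0 255;-0.2 -4 0 0 0 0 255;-0.2 -4 0 0 0 0 255;-0.2 -4 0 0 0 0 255;-0.2 -4 0 0 0 0 255;-0.2 -4 0 0 0 0 255"

```text
time: 16.5
position: [0.4698, 0.0246, 0.0002]
tool_rot: [2.266, 2.176, -0.0]
ft_force: [-0.1, 1.9, -0.5]
grip_width: -0.0
grip_force: 0.7
```

>>> move_arm --increments "-0.6 -3 0 0 0 1.9 255;-0.5 -3 0 0 0 1.9 255;-0.4 -3 0 0 0 1.9 255;-0.3 -3 0 0 0 1.9 255;-0.2 -3 0 0 0 1.9 255;-0.1 -3.1 0 0 0 1.9 255;0 -3.1 0 0 0 1.9 255;0.1 -3.1 0 0 0 1.9 255"

```text
time: 17.17
position: [0.4676, 0.0004, 0.0002]
tool_rot: [-1.955, -2.458, 0.0]
ft_force: [-0.4, 1.9, 0.4]
grip_width: 0.008
grip_force: 0.7
```

>>> move_arm --increments "0.2 -3 0 0 0 1.9 255;0.3 -3 0 0 0 1.9 255;0.4 -3 0 0 0 1.9 255;0.5 -3 0 0 0 1.9 255;0.6 -3 0 0 0 1.9 255;0.7 -3 0 0 0 1.9 255;0.8 -3 0 0 0 1.9 255;0.9 -2.9 0 0 0 1.9 255"

```text
time: 17.83
position: [0.4715, -0.0235, 0.0001]
tool_rot: [-1.613, -2.695, 0.001]
ft_force: [-1.7, 1.8, 0.9]
grip_width: 0.002
grip_force: 0.9
```

```bash
python3 - <<'E'
from path import *
p=ctrl.get_image("side");s=ctrl.get_state();print(s["position"],s["ft_force"],tcp(.048,.017),R.from_rotvec(s["tool_rot"]).as_matrix()[:,1])
w=cloud(p);f=p["frame"].astype(int)
b=(f[...,2]>f[...,0]+12)&(np.abs(w[...,0]-.52)<.07)&(np.abs(w[...,1]+.05)<.07)&(w[...,2]<.09)
v=w[b];print(len(v),v.mean(0),v.max(0));print("expected vial",post(.092)[0])
a=p["frame"][145:235,235:355];cv2.imwrite("pics/c2.png",cv2.resize(a,(800,600))[:,:,::-1])
E
```

```text
[ 4.71745667e-01 -2.42998673e-02  6.87299887e-05] [-0.7503654  -0.73320306 -0.16810791] [ 4.71981077e-01 -2.44478875e-02 -6.17340821e+01] [ 0.88099143  0.47313097 -0.00109046]
109 [ 0.50552778 -0.05574794  0.05261979] [ 0.52016877 -0.01807971  0.07956669]
expected vial [ 0.50933419 -0.07165598]
```

View pics/c2.png

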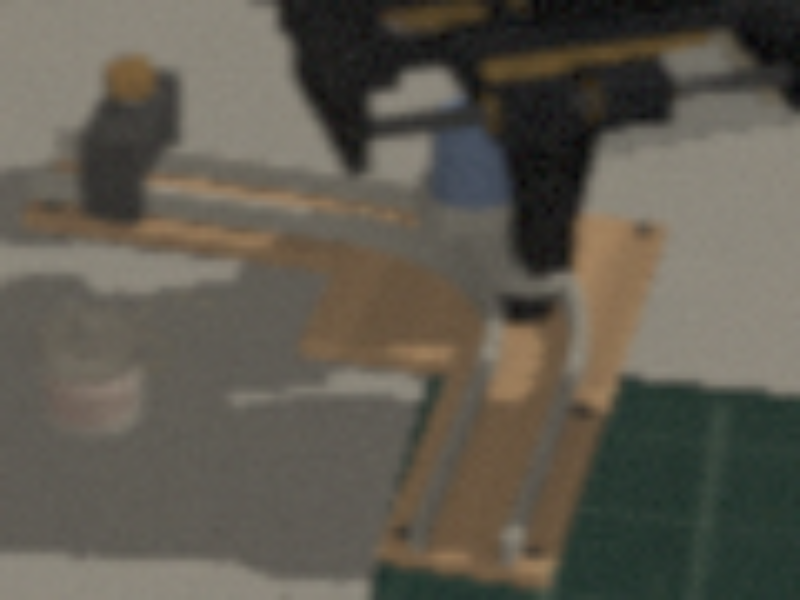

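The carrier is in the bend with the vial upright (470,155), the finger behind the post (540,200) and the stop ahead (130,140). I've used all 10 pictures, so the rest goes by force and numbers.

>>> move_arm --increments "1 -2.9 0 0 0 1.9 255;1.1 -2.9 0 0 0 1.9 255;1.2 -2.8 0 0 0 1.9 255;1.3 -2.8 0 0 0 1.9 255;1.3 -2.7 0 0 0 1.9 255;1.4 -2.7 0 0 0 1.9 255;1.5 -2.6 0 0 0 1.9 255;1.6 -2.6 0 0 0 1.9 255"

```text
time: 18.55
position: [0.4816, -0.0456, -0.0]
tool_rot: [-1.243, -2.883, 0.001]
ft_force: [-1.8, 1.1, 0.4]
grip_width: 0.003
grip_force: 1.0
```

>>> move_arm --increments "1.7 -2.5 0 0 0 1.9 255;1.8 -2.5 0 0 0 1.9 255;1.9 -2.4 0 0 0 1.9 255;1.9 -2.4 0 0 0 1.9 255;2 -2.3 0 0 0 1.9 255;2.1 -2.2 0 0 0 1.9 255;2.2 -2.1 0 0 0 1.9 255;2.2 -2.1 0 0 0 1.9 255"

```text
time: 19.22
position: [0.4973, -0.0643, -0.0001]
tool_rot: [-0.851, -3.022, 0.001]
ft_force: [-2.1, 0.8, 0.7]
grip_width: 0.002
grip_force: 1.0
```

```bash
python3 - <<'E'
from path import *
p=ctrl.get_image("scene");s=ctrl.get_state();print(s["position"],tcp(.096,.017),R.from_rotvec(s["tool_rot"]).as_matrix()[:,1])
w=cloud(p);f=p["frame"].astype(int)
print("expected vial",post(.14)[0])
b=(f[...,2]>f[...,0]+12)&(np.abs(w[...,0]-.55)<.07)&(np.abs(w[...,1]+.085)<.05)&(w[...,2]<.09)&(w[...,2]>.03)
v=w[b];print(len(v),np.median(v,0),v.max(0),v.min(0))
# stop, from this view and the side view: front face in track X
for n in("side","scene"):
    if n=="side":w=cloud(ctrl.get_image("side"))
    else: w=cloud(p)
    q=w[np.isfinite(w[...,0])].reshape(-1,3);_,X,Y=rdist(q,*O,A)
    m=(np.abs(Y+.09)<.035)&(X>.06)&(X<.12)&(q[:,2]>.03)&(q[:,2]<.047);print(n,m.sum(),np.percentile(X[m],[0,2,10,50,90,100]),Y[m].min(),Y[m].max())
E
```

```text
[ 4.98015977e-01 -6.48420667e-02 -2.70880997e-05] [  0.49816454  -0.06500158 -31.17633303] [ 0.52107755  0.85350862 -0.00110569]
expected vial [ 0.55433086 -0.08666272]
88 [ 0.54404037 -0.07471025  0.05677533] [ 0.559235   -0.06558467  0.07023149] [ 0.53263216 -0.10460246  0.04038223]
side 135 [0.07982368 0.08034514 0.0813897  0.08838395 0.10286152 0.10713094] -0.11957356274059519 -0.055179552510229365
scene 74 [0.07528436 0.07583671 0.07672013 0.07997762 0.09636376 0.10111533] -0.11795630900830298 -0.05527979205928639
```

>>> move_arm --increments "2.3 -2 0 0 0 1.9 255;2.4 -1.9 0 0 0 1.9 255;2.4 -1.8 0 0 0 1.9 255;2.5 -1.8 0 0 0 1.9 255;2.6 -1.7 0 0 0 1.9 255;2.6 -1.6 0 0 0 1.9 255;2.7 -1.5 0 0 0 1.9 255;2.7 -1.4 0 0 0 1.9 255"

```text
time: 19.98
position: [0.518, -0.0777, -0.0]
tool_rot: [-0.445, -3.109, 0.001]
ft_force: [-1.0, 0.6, -0.1]
grip_width: 0.007
grip_force: 0.7
```

>>> move_arm --increments "2.8 -1.3 0 0 0 1.9 255;2.8 -1.2 0 0 0 1.9 255;2.8 -1.1 0 0 0 1.9 255;2.9 -1 0 0 0 1.9 255;2.9 -0.9 0 0 0 1.9 255;2.9 -0.8 0 0 0 1.9 255;0 0 0 0 0 0 255;0 0 0 0 0 0 255"

```text
time: 20.65
position: [0.5358, -0.084, 0.0001]
tool_rot: [0.137, 3.138, -0.0]
ft_force: [-0.6, -0.2, 0.7]
grip_width: 0.004
grip_force: 0.0
```

>>> move_arm --increments "1 -0.2 0 0 0 1 255;1 -0.2 0 0 0 1 255;1 -0.1 0 0 0 0 255;1 -0.1 0 0 0 0 255;1 0 0 0 0 0 255;1 0 0 0 0 0 255;1 0 0 0 0 0 255;1 0 0 0 0 0 255"

```text
time: 21.32
position: [0.5438, -0.0843, 0.0001]
tool_rot: [-0.08, -3.141, -0.0]
ft_force: [-1.2, 0.2, 0.4]
grip_width: 0.006
grip_force: 0.5
```

>>> move_arm --increments "0.5 0 0 0 0 0 255;0.5 0 0 0 0 0 255;0.5 0 0 0 0 0 255;0.5 0 0 0 0 0 255;0.5 0 0 0 0 0 255;0.5 0 0 0 0 0 255;0 0 0 0 0 0 255;0 0 0 0 0 0 255"

```text
time: 21.98
position: [0.5468, -0.0843, 0.0002]
tool_rot: [0.079, 3.14, 0.0]
ft_force: [-1.8, -0.8, -0.3]
grip_width: 0.003
grip_force: 0.4
```

>>> move_arm --increments "0.4 0 0 0 0 0 255;0.4 0 0 0 0 0 255;0.4 0 0 0 0 0 255;0.4 0 0 0 0 0 255;0.4 0 0 0 0 0 255;0 0 0 0 0 0 255;0 0 0 0 0 0 255;0 0 0 0 0 0 255"

```text
time: 22.65
position: [0.5488, -0.0843, 0.0002]
tool_rot: [0.079, 3.14, 0.0]
ft_force: [-2.4, -0.9, 0.0]
grip_width: 0.004
grip_force: 0.4
```

```bash
python3 - <<'E'
from path import *
F=[]
for i in range(4):
    p=ctrl.get_image(["side","scene"][i%2]);s=ctrl.get_state();F.append(np.r_[s["ft_force"],s["grip_force"]])
print(s["position"],np.round(F,1),np.round(np.mean(F,0),1))
E
```

```text
[ 5.48813579e-01 -8.43398516e-02  2.36657968e-04] [[-1.6 -1.  -1.2  0.4]
 [-1.9 -0.5 -1.   0.4]
 [-0.9  0.5 -0.6  0.3]
 [-1.4 -0.1 -0.3  0.3]] [-1.5 -0.3 -0.8  0.4]
```

>>> move_arm --increments "0.3 0 0 0 0 0 255;0.3 0 0 0 0 0 255;0.3 0 0 0 0 0 255;0.3 0 0 0 0 0 255;0 0 0 0 0 0 255;0 0 0 0 0 0 255;0 0 0 0 0 0 255;0 0 0 0 0 0 255"

```text
time: 23.52
position: [0.55, -0.0843, 0.0002]
tool_rot: [0.08, 3.14, 0.0]
ft_force: [-0.9, -0.8, 0.5]
grip_width: 0.002
grip_force: 0.4
```

```bash
cat > ff.py <<'E'
from path import *
F=[]
for i in range(4):
    p=ctrl.get_image(["scene","side"][i%2]);s=ctrl.get_state();F.append(np.r_[s["ft_force"],s["grip_force"]])
print(s["time"],s["position"],np.round(F,1)[:,0],np.round(np.mean(F,0),1))
w=cloud(p);f=p["frame"].astype(int);q=w.reshape(-1,3);c=f.reshape(-1,3);_,X,Y=rdist(q,*O,A)
v=(c[:,2]>c[:,0]+12)&(np.abs(Y+.09)<.03)&(X>.0)&(X<.1)&(q[:,2]<.08)&(q[:,2]>.04)
print("vial X",v.sum(),np.percentile(X[v],[2,50,98]),"z",q[v][:,2].max())
d=(np.abs(Y+.09)<.04)&(X>.07)&(X<.13)&(q[:,2]>.03)&(q[:,2]<.047);print("stop X",d.sum(),np.percentile(X[d],[0,5,50,95]))
E
python3 ff.py
```

```text
23.7167 [ 5.49940985e-01 -8.42905585e-02  1.95107192e-04] [-1.3 -1.9 -0.3 -1.2] [-1.2 -0.5 -0.1  0.4]
vial X 98 [0.03979344 0.05399898 0.06845122] z 0.06731976379993909
stop X 151 [0.07248454 0.07577895 0.08701642 0.10370752]
```

>>> move_arm --increments "0.3 0 0 0 0 0 255;0.3 0 0 0 0 0 255;0.3 0 0 0 0 0 255;0.3 0 0 0 0 0 255;0.3 0 0 0 0 0 255;0 0 0 0 0 0 255;0 0 0 0 0 0 255;0 0 0 0 0 0 255"

```text
time: 24.38
position: [0.5515, -0.0843, 0.0002]
tool_rot: [0.079, 3.14, 0.0]
ft_force: [-1.4, 0.9, 0.1]
grip_width: 0.004
grip_force: 0.4
```

>>> move_arm --increments "0.3 0 0 0 0 0 255;0.3 0 0 0 0 0 255;0.3 0 0 0 0 0 255;0.3 0 0 0 0 0 255;0 0 0 0 0 0 255;0 0 0 0 0 0 255;0 0 0 0 0 0 255;0 0 0 0 0 0 255"

```text
time: 25.05
position: [0.5527, -0.0843, 0.0002]
tool_rot: [0.08, 3.14, 0.0]
ft_force: [-1.3, 0.7, 1.5]
grip_width: 0.003
grip_force: 0.4
```

>>> move_arm --increments "0.3 0 0 0 0 0 255;0.3 0 0 0 0 0 255;0.3 0 0 0 0 0 255;0.3 0 0 0 0 0 255;0 0 0 0 0 0 255;0 0 0 0 0 0 255;0 0 0 0 0 0 255;0 0 0 0 0 0 255"

```text
time: 25.72
position: [0.5539, -0.0843, 0.0002]
tool_rot: [0.08, 3.14, 0.0]
ft_force: [-0.5, 0.5, 0.5]
grip_width: 0.006
grip_force: 0.4
```

>>> move_arm --increments "0.2 0 0 0 0 0 255;0.2 0 0 0 0 0 255;0.2 0 0 0 0 0 255;0.2 0 0 0 0 0 255;0.2 0 0 0 0 0 255;0 0 0 0 0 0 255;0 0 0 0 0 0 255;0 0 0 0 0 0 255"

```text
time: 26.38
position: [0.554, -0.0843, 0.0001]
tool_rot: [-0.08, -3.139, -0.0]
ft_force: [-5.2, 0.8, 3.3]
grip_width: 0.003
grip_force: 2.5
```

```bash
python3 ff.py
```

```text
26.5833 [ 5.54056850e-01 -8.43316173e-02  1.11454669e-04] [-5.2 -4.1 -5.1 -4.9] [-4.8  0.3  3.5  2.5]
vial X 101 [0.04307279 0.05817605 0.07184155] z 0.06775736163533874
stop X 150 [0.07005474 0.07391913 0.08875409 0.10443426]
```

Contact with the stop at about 4.8 N, steady and below the slip force. Hold for about a second.

>>> move_arm --increments "0 0 0 0 0 0 255;0 0 0 0 0 0 255;0 0 0 0 0 0 255;0 0 0 0 0 0 255;0 0 0 0 0 0 255;0 0 0 0 0 0 255;0 0 0 0 0 0 255;0 0 0 0 0 0 255"

```text
time: 27.25
position: [0.554, -0.0844, 0.0001]
tool_rot: [-0.08, -3.139, -0.0]
ft_force: [-4.2, -0.2, 2.9]
grip_width: 0.005
grip_force: 2.5
```

>>> move_arm --increments "0 0 0 0 0 0 255;0 0 0 0 0 0 255;0 0 0 0 0 0 255;0 0 0 0 0 0 255;-0.3 0 0 0 0 0 255;-0.3 0 0 0 0 0 255;-0.4 0 0 0 0 0 255;-0.5 0 0 0 0 0 255"

```text
time: 27.92
position: [0.554, -0.0843, 0.0002]
tool_rot: [0.079, 3.139, 0.0]
ft_force: [-0.7, -0.0, -1.1]
grip_width: 0.005
grip_force: 0.4
```

>>> move_arm --increments "-2 0 0 0 0 0 255;-4 0.2 0 0 0 0 255;-8 0.3 0 0 0 0 255;-10 0.4 0 0 0 0 255;-10 0.4 0 0 0 0 255;0 0 20 0 0 0 255;0 0 30 0 0 0 255;0 0 30 0 0 0 255"

```text
time: 28.58
position: [0.5171, -0.0829, 0.0802]
tool_rot: [-0.08, -3.138, -0.001]
ft_force: [1.2, -0.5, -0.4]
grip_width: 0.003
grip_force: 0.0
```

>>> move_arm --increments "0 0 30 0 0 0 255;-5 10 20 0 0 0 255;-5 20 20 0 0 0 255;-5 30 20 0 0 0 255;-5 30 0 0 0 0 255;0 30 0 0 0 0 255;0 0 0 0 0 0 255;0 0 0 0 0 0 255"

```text
time: 29.25
position: [0.4984, 0.0388, 0.1703]
tool_rot: [0.073, 3.14, -0.0]
ft_force: [0.1, -0.9, 0.2]
grip_width: 0.002
grip_force: 0.0
```

```bash
python3 ff.py; python3 - <<'E'
from path import *
for n in("side","scene"):
    p=ctrl.get_image(n)
    w=cloud(p);q=w.reshape(-1,3);_,X,Y=rdist(q,*O,A);k=(np.abs(Y+.09)<.022)
    h=[(x,round(float(np.nanmax(q[k&(np.abs(X-x/1000)<.002)][:,2],initial=0))*1e3)) for x in range(-10,110,4)];print(n,h)
    for t in("jar","cup_a"):print(t,[np.round(r["centre"],3) for r in ctrl.find_in(t,p)[:2]])
E
```

```text
29.45 [0.49899936 0.03536718 0.16989514] [ 0.2  0.1 -1.3  0. ] [-0.2 -0.3 -0.   0. ]
vial X 149 [0.04297813 0.05569091 0.07324111] z 0.06849271184291705
stop X 145 [0.07037934 0.07447093 0.08758502 0.10476818]
side [(-10, 18), (-6, 19), (-2, 19), (2, 28), (6, 29), (10, 55), (14, 58), (18, 55), (22, 56), (26, 29), (30, 30), (34, 30), (38, 39), (42, 69), (46, 67), (50, 66), (54, 69), (58, 66), (62, 67), (66, 67), (70, 68), (74, 68), (78, 37), (82, 46), (86, 61), (90, 62), (94, 63), (98, 60), (102, 61), (106, 46)]
jar [array([0.623, 0.071, 0.028])]
cup_a [array([0.706, 0.265, 0.017]), array([0.45 , 0.346, 0.016])]
scene [(-10, 21), (-6, 26), (-2, 30), (2, 38), (6, 56), (10, 59), (14, 57), (18, 55), (22, 55), (26, 31), (30, 30), (34, 37), (38, 69), (42, 68), (46, 69), (50, 68), (54, 70), (58, 70), (62, 70), (66, 68), (70, 69), (74, 41), (78, 49), (82, 63), (86, 64), (90, 63), (94, 62), (98, 61), (102, 60), (106, 0)]
jar []
cup_a [array([0.459, 0.348, 0.016]), array([0.704, 0.276, 0.016])]
```

```bash
python3 -c "
from bench import ctrl
print(ctrl.close_job())"
```

```text
the job is handed in; nothing more can be done
None
```

The vial stands upright in the carrier's socket. The carrier was pushed round the bend and held against the end stop at about 4.8 N for over a second, then released and handed in at about 29 s; the verdict was not reported back. Afterwards the carrier measured level in the channel, the stop had not measurably moved, and the jar and cups were where they started to within measurement error.

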